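Knock out the prop and let a case lid down on a finger

ROBOT

A 6-joint arm with a two-finger parallel gripper is mounted at the origin on the work surface. World frame = base frame: x ahead of the robot, y to its left, z up, the work surface at z = 0. Lengths are in m, angles in rad, forces in N, time in s.
With the tool pointing down it reaches from about 0.3 to 0.875 m from the base axis. Payload 6.4 kg.
Tool frame: the origin (TCP) lies on the centre line of the jaws, within the pads' length; the fingertips stand 22 mm ahead of it and the grasp point (between the pads) lies 3 mm ahead of it; z points along the fingers, y is the line along which they close (so a half turn about z gives the same grasp; the last joint's range is limited). The gripper opens to 85 mm and grips with 20 to 120 N. Pads are 22 mm wide; open, the fingers measure 114 mm over their backs; the gripper's body (76 mm by 85 mm) begins 54 mm behind the grasp point. The pads swing forward as they close: fully open they stand 13 mm farther back than shut.
Start: joints at [-1.339, 0.181, 1.607, -0, 1.354, -0.206], TCP at [0.244, -0.521, 0.225] pointing down, gripper open.
Joint ranges: [-2.99, 2.99], [-0.89, 2.07], [0.3, 2.58], [-1.14, 4.28], [0, 2.63], [-3.12, 3.12]. Speed limits (rad/s): [2.57, 2.57, 3.01, 3.14, 3.14, 3.14].

INTERFACE

Orientations are given as a unit quaternion [w, x, y, z].
In Python, from bench import ctrl gives the robot as it stands. The module is installed in compiled form; this text tells all that it offers.
- The arm moves only by the tool servo_tool, never from a script. Its argument "commands" is a list of rows, each a list of 3 entries, a list of its own where there are three numbers: the shift along the tool's x, y, z in mm, then the turn about the tool's z in rad, then the finger opening in mm, from 0 to 85.4. In form: [[[dx, dy, dz], turn, jaw], ...]. A call has 1 to 20 rows; each row shifts and turns the commanded pose from where the row before left it, along the tool's axes as they then stand; what a row does not reach is not made up. A row lasts 1/8 s, in which the tool goes at most 62.5 mm and 10.7 degrees, less where a joint would pass 70% of its speed; a pose out of reach is approached as far as the arm can. A call with a gripper value outside its range is refused whole. The fingers move at their own pace and stop on an object; the grip force is fixed at half the most. Time passes only in rows, so rows that do not move let the fingers close. It gives the time, the measured TCP pose, the force, the opening and the grip force at its end, in the units of the state.
- ctrl.get_obs(): the state, without advancing time (a new reading comes with each control period).
- ctrl.camera(name): name is "side" or "top" or "wrist"; returns a dict with "color" (384x512x3 uint8, red, green, blue), "z_map" (384x512 float32, m along the optical axis (not along the pixel's ray), 0 where there is no reading), "fx", "fy", "cx", "cy" (pixels), "R" (3x3) and "t" (3): a world point X has camera coordinates R X + t. Camera axes: x right, y down, z forward; pixel columns grow to the right and rows downward; lengths in m; the calibration is good to about 2 mm. A picture is of the moment at which its call begins.
- ctrl.hand_in(): hands the job in; it is judged then, once.
The state is a dict: "time_s": time; "q": joint angles; "dq": joint speeds; "joint_efforts": joint torques, N m; "eef_pos": TCP position; "eef_rot": TCP orientation; "wrist_force": force on the tool from outside, world axes, zero at the start; "torque": the same for the moment, N m; "opening": opening from 0.0 (shut) to 1.0 (fully open); "grasp_force": force on a finger pad.
Only numpy, scipy, OpenCV 4.12 (cv2) and the standard library are available. Lean on these libraries where they do the work, as an engineer would, in place of code of your own. Each camera call takes 0.05 s, during which the arm holds its last target. There are 200 camera calls.

TASK

The lid of the steel consumables case is held open by a prop rod under the ear at its side. Wait with the fingers close under the lid beside the prop, push the prop outward so that it folds down beside the case, and catch the falling lid on the fingers at once, while it is still high; then lower it on the fingers until it is fully shut, gently and without a bang, and draw the hand clear. Only touch: do not pinch the lid or the prop, do not raise the lid, and leave the other things on the table where they are.

Things in the scene. Friction and masses are not known exactly. Their poses are not given: they have to be found in the camera images.
- case: Open grey steel case fixed to the table, 185 deep (x), 260 wide (y), 120 mm high, walls 4 mm; origin at the centre of its underside, z up, its front on its own -x, which looks to the robot's right (about world -y). Contents stay below the rim. Outside its -y wall (far from the robot) a bracket plate, 34 mm wide in x, 6 thick, centred at x = -37.5, 70 to 170 mm high, bears the prop.
- lid_pivot (a joint): Lid hinge on top of the far wall: axis along the case's y at case x = +92.5, z = 120 mm. 0 = shut flat on the rim, grows as it opens; starts propped at 0.9. Free but for light damping (0.15 N m s/rad): unsupported it falls shut in under a second and bangs.
- lid: Flat steel lid, 220 mm from hinge to front edge, 260 wide, 4 thick, 0.4 to 0.75 kg. Origin on the hinge axis, mid-width; -x runs along the underside to the front edge, z is the outer normal. At its front -y corner an ear, 45 mm long in x, sticks out 35 mm sideways and rests on the prop. When shut the front edge overhangs the case's front by 35 mm, with free space below.
- lip (a point): Middle of the lower front edge of the lid (on the underside, 220 mm from the hinge axis).
- prop_pivot (a joint): Prop pivot on the bracket: axis along the case's x at case x = -37.5, y = -150, z = 160 mm. 0 = against its stop, leaning 0.06 rad past upright to the case's +y, carrying the ear; grows as the rod folds outward to -y; 2.76 = hanging beside the case. Under 3 N at the top pushes it out; past about 0.25 it falls on by itself.
- prop: Steel prop rod, 8 mm thick, 114 mm from the pivot to the centre of a ball of 12 mm diameter at its top, which carries the ear from below. Origin on the pivot, own z along the rod.
- prop_tip (a point): Centre of the ball at the top of the prop.
- elbow: Loose bystander: welded elbow of 42 mm steel pipe lying on the table, legs about 120 mm. Origin on the table under its middle. Leave it alone.
- flap_disc: Loose bystander: orange-brown flap disc 114 mm across, 12 mm high. Origin at its underside centre. Leave it alone.
- pipe_stub: Loose bystander: upright steel pipe stub, 48 mm across, 70 mm high. Origin at its underside centre. Leave it alone.
- nozzle_jar: Loose bystander: grey plastic jar with a black cap, 56 mm across, 90 mm high. Origin at its underside centre. Leave it alone.

How it is judged:
On the way, in this order (a step that is already met when the one before it is completed fails the run):
1. the prop has been folded down and the lid rests on the fingers, caught while still more than 0.45 rad (26 degrees) open (value of joint prop_pivot above 0.9 rad and value of joint lid_pivot above 0.45 rad and contact force between the fingers and lid above 0.3 N), for 0.2 s.
2. the lid still rides on the fingers when it is almost shut (less than 0.15 rad open) (value of joint lid_pivot below 0.15 rad and contact force between the fingers and lid above 0.3 N), for 0.05 s.
At the end, for the whole second after the job is handed in: The lid is shut (within 0.03 rad of flat) and at rest, with the prop folded down beside the case (past 2.2 rad) (value of joint lid_pivot below 0.03 rad and value of joint prop_pivot above 2.2 rad and velocity of joint lid_pivot between -0.05 and 0.05 rad/s); the robot touches nothing.
It fails at once if the lid bangs shut: faster than 0.8 rad/s (about 0.18 m/s at its front edge) in the last 0.12 rad (value of joint lid_pivot below 0.12 rad and velocity of joint lid_pivot below -0.8 rad/s).
It fails at once if the lid is lifted more than 0.1 rad above its propped position (value of joint lid_pivot above 1 rad).
It fails at once if the lid is pinched or struck by the fingers with more than 35 N (contact force between the fingers and lid above 35 N).
It fails at once if the prop is pinched or struck by the fingers with more than 25 N (contact force between the fingers and prop above 25 N).
It fails at once if the elbow, flap disc, pipe stub or jar is moved more than 20 mm (distance of any of elbow, flap_disc, pipe_stub, nozzle_jar from where it was at the start of the episode above 0.02 m).
It also fails if it takes over 45 s, if anything falls off the work surface, if the arm or the gripper's body presses on something with over 40 N, if the wrist force passes 120 N, or if a joint passes its speed limit or range.

## Working session

There is one attempt and no reset: what is moved stays moved. The work goes in short steps, Python scripts to look and compute and a tool call to move; the robot and the scene stay as the last step left them, time stands still between calls to the robot, and variables do not carry over. Pictures are saved under pics/ and viewed, at most 10 in all, crops included, and the job is handed in when it is done.

Besides the shell and the picture viewer there is one more tool, called after ">>>" as name([rows], argument=value, ...), one row to a line, values as JSON. servo_tool: Moves the arm, as the interface text tells. Its arguments: {"type":"object","properties":{"commands":{"type":"array"}},"required":["commands"]}

```bash
mkdir -p pics; python3 - <<'E'
from bench import ctrl
import cv2,numpy as np
o=ctrl.get_obs();print(o['time_s'],o['eef_pos'],o['eef_rot'],o['opening'])
ims=[]
for n in("side","top"):
    c=ctrl.camera(n);np.savez(f'{n}0.npz',**c);cv2.imwrite(f'pics/{n}0.png',c['color'][:,:,::-1]);print(n,c['fx'],c['cx'],c['R'],c['t'])
E
```

```text
0.0 [ 0.24366803 -0.52018782  0.22376759] [-8.91535839e-04  9.76134958e-01  2.17162953e-01 -6.41582716e-06] 0.9965975390513233
side 479.59050989061564 252.05659570732507 [[ 0.99632793 -0.08254887  0.02272324]
 [-0.02469654 -0.53119891 -0.84688712]
 [ 0.08198014  0.8432161  -0.53128698]] [-0.53377235  0.15572884  1.47972044]
top 419.8536276436323 257.0172309622348 [[ 0.00874043 -0.99985725 -0.01445981]
 [-0.98460127 -0.00608044 -0.17470938]
 [ 0.17459651  0.01576418 -0.98451386]] [-0.00210884  0.57234321  1.4543301 ]
```

View pics/side0.png

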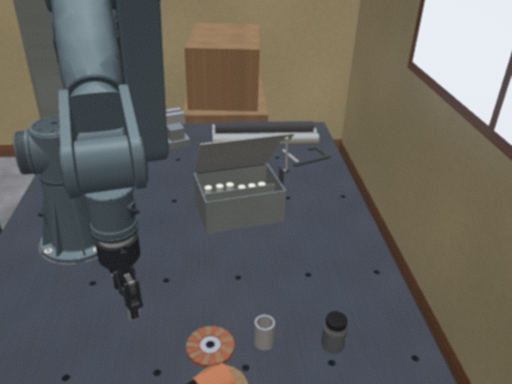

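View pics/top0.png

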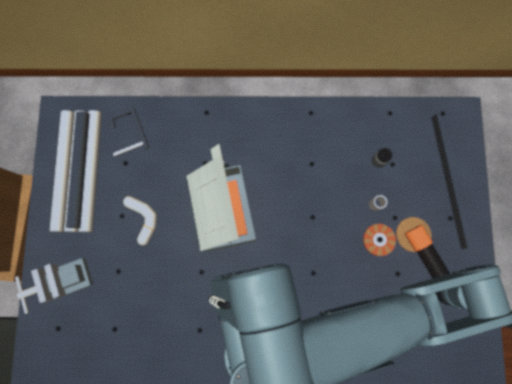

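```bash
cat >h.py <<'E'
import numpy as np
from scipy.optimize import least_squares
def cloud(c):
    v,u=np.nonzero(c['z_map']>0);z=c['z_map'][v,u]
    P=np.c_[(u-c['cx'])/c['fx']*z,(v-c['cy'])/c['fy']*z,z]
    return (P-c['t'])@c['R'],u,v
def box(P,c,h):
    q=np.abs(P-c)-np.array(h);return np.linalg.norm(np.maximum(q,0),axis=1)+np.minimum(q.max(1),0)
def tolid(P,a):
    d=P-[.0925,0,.12];s,c=np.sin(a),np.cos(a)
    # lid -x dir opened: (-c,0,s); z normal (s,0,c)
    return np.c_[d@[c,0,-s],d[:,1],d@[s,0,c]]
def sdf(P,a):
    L=tolid(P,a)
    ds=[box(L,[-.11,0,.002],[.11,.13,.002]),box(L,[-.1975,-.1475,.002],[.0225,.0175,.002]),
     box(P,[-.0905,0,.06],[.002,.13,.06]),box(P,[.0905,0,.06],[.002,.13,.06]),
     box(P,[0,-.128,.06],[.0925,.002,.06]),box(P,[0,.128,.06],[.0925,.002,.06]),box(P,[-.0375,-.133,.12],[.017,.003,.05])]
    return np.min(np.abs(ds),axis=0)
def tocase(W,p):
    c,s=np.cos(p[2]),np.sin(p[2]);R=np.array([[c,-s,0],[s,c,0],[0,0,1]])
    return (W-[p[0],p[1],0])@R
def toworld(C,p):
    c,s=np.cos(p[2]),np.sin(p[2]);R=np.array([[c,-s,0],[s,c,0],[0,0,1]])
    return np.asarray(C)@R.T+[p[0],p[1],0]
E
python3 - <<'E'
from h import *
Ws=[]
for n in('side','top'):
    W,u,v=cloud(np.load(n+'0.npz'))
    m=(W[:,2]>.03)&(W[:,2]<.36)&(W[:,0]>.35)&(W[:,0]<.85)&(W[:,1]>-.2)&(W[:,1]<.25)
    m&=(u>190)&(u<300)&(v>130)&(v<255);Ws.append(W[m]);print(n,m.sum(),np.median(W[m],0))
for sel in([0,1],[0],[1]):
    W=np.vstack([Ws[i] for i in sel]);best=None
    for y in(1.3,1.57,1.8):
        f=lambda p:np.minimum(sdf(tocase(W-[0,0,p[4]],p),p[3]),.03)
        r=least_squares(f,[.58,.06,y,.9,0],loss='soft_l1',f_scale=.003,diff_step=1e-4,x_scale=[.01,.01,.05,.05,.01])
        if best is None or r.cost<best.cost:best=r
    print(sel,best.x.round(4),best.cost,np.median(f(best.x)))
    if len(sel)==2:
        p=best.x;np.save('p.npy',p)
        d=tocase(W,p);m=(np.abs(d[:,1]+.15)<.03)&(sdf(d,p[3])>.006);print('prop pts',d[m].round(3)[::3])
    
E
```

```text
side 6888 [0.50120555 0.12070589 0.10155087]
top 4106 [0.49342885 0.12341063 0.19871022]
[0, 1] [0.4992 0.1208 1.7882 0.8974 0.0025] 0.1125553253256594 0.0012351972568317529
prop pts [[-0.051 -0.131  0.294]
 [-0.041 -0.142  0.275]
 [-0.042 -0.142  0.272]
 [-0.041 -0.143  0.268]
 [-0.038 -0.144  0.262]
 [-0.038 -0.145  0.259]
 [-0.042 -0.143  0.258]
 [-0.04  -0.144  0.253]
 [-0.041 -0.144  0.25 ]
 [-0.039 -0.145  0.246]
 [-0.04  -0.145  0.242]
 [-0.041 -0.145  0.24 ]
 [-0.039 -0.143  0.232]
 [-0.041 -0.145  0.229]
 [-0.041 -0.142  0.222]
 [-0.038 -0.147  0.216]
 [-0.034 -0.146  0.208]
 [-0.037 -0.148  0.205]
 [-0.04  -0.144  0.2  ]
 [-0.039 -0.148  0.195]
 [-0.04  -0.145  0.189]
 [-0.038 -0.15   0.183]
 [-0.036 -0.147  0.175]
 [-0.045 -0.147  0.177]
 [-0.037 -0.144  0.165]
 [-0.034 -0.156  0.162]
 [-0.037 -0.151  0.161]
 [-0.04  -0.147  0.159]
 [-0.044 -0.142  0.158]
 [-0.046 -0.151  0.158]
 [-0.039 -0.153  0.164]
 [-0.041 -0.145  0.166]]
[0] [0.5    0.1205 1.7882 0.8802 0.0024] 0.06946721078646934 0.0011979850836063566
[1] [4.9610e-01 1.2770e-01 1.7879e+00 8.7610e-01 1.5000e-03] 0.038764131663581405 0.001171992257025807
```

>>> servo_tool([
  [[0, -45, 0], 0, 0],
  [[0, -50, 0], 0, 0],
  [[0, -50, 0], 0, 0],
  [[0, -50, 0], 0, 0],
  [[0, -50, 0], 0, 0],
  [[0, -50, 0], 0, 0],
  [[0, -30, 0], 0, 0],
  [[0, -30, 0], 0, 0],
  [[0, -30, 0], 0, 0],
  [[0, -30, 0], 0, 0],
])

```text
time_s: 1.35
eef_pos: [0.0855, -0.1831, 0.2221]
eef_rot: [-0.018, 0.976, 0.217, -0.004]
wrist_force: [-0.1, 0.4, 0.2]
opening: -0.003
grasp_force: 0.0
```

```bash
python3 - <<'E'
from bench import ctrl
o=ctrl.get_obs();print(o['time_s'],o['q'],o['eef_pos'],o['eef_rot'])
from scipy.spatial.transform import Rotation as R
print(R.from_quat(np.roll(o['eef_rot'],-1)).as_matrix().round(3)) if 0 else None
E
```

```text
1.35 [-1.71649246 -0.89195868  2.37702405 -0.02045657  1.68777413 -0.58444112] [ 0.08551667 -0.18305896  0.22213573] [-0.0182253   0.97608924  0.21656917 -0.00392778]
```

>>> servo_tool([
  [[0, -40, 0], 0, 0],
  [[0, -40, 0], 0, 0],
  [[0, -40, 0], 0, 0],
])

```text
time_s: 1.72
eef_pos: [0.0746, -0.1591, 0.2239]
eef_rot: [-0.058, 0.974, 0.217, -0.013]
wrist_force: [-0.7, -0.1, -0.3]
opening: -0.001
grasp_force: 0.0
```

```bash
python3 - <<'E'
from bench import ctrl
o=ctrl.get_obs();print(o['time_s'],o['q'],o['eef_pos'],o['eef_rot'])
E
```

```text
1.725 [-1.71539686 -0.89265843  2.37775238 -0.0658309   1.75474229 -0.59192214] [ 0.0746001  -0.15910941  0.22391605] [-0.05752487  0.97436944  0.21709979 -0.01275758]
```

>>> servo_tool([
  [[0, 50, 0], 0, 0],
  [[0, 60, 0], 0, 0],
  [[0, 40, -20], 0, 0],
  [[0, 0, -35], -0.169, 0],
  [[0, 0, -35], -0.169, 0],
  [[0, 0, -35], -0.169, 0],
  [[0, 0, -35], -0.169, 0],
  [[0, 0, -35], -0.169, 0],
  [[0, 0, -35], -0.169, 0],
  [[0, 0, -35], -0.169, 0],
  [[0, 0, -35], -0.169, 0],
])

```text
time_s: 3.1
eef_pos: [0.1527, -0.3259, 0.5056]
eef_rot: [-0.052, 0.622, 0.781, 0.026]
wrist_force: [-0.2, -0.5, -0.3]
opening: 0.001
grasp_force: 0.0
```

```bash
cat >s.py <<'E'
from h import *
from bench import ctrl
from scipy.spatial.transform import Rotation as Ro
o=ctrl.get_obs();T=Ro.from_quat(np.roll(o['eef_rot'],-1)).as_matrix();X=np.array(o['eef_pos'])
p=np.load('p.npy');np.set_printoptions(suppress=True,precision=3)
def st():
    Rc=Ro.from_euler('z',p[2]).as_matrix()
    print('t',round(o['time_s'],2),'q',np.array(o['q']),'X',X,'case',tocase(X[None],p)[0],'F',np.array(o['wrist_force']),o['opening'])
    print('T in case (cols=x,y,z tool)\n',Rc.T@T)
    print('unit case moves in tool axes: +x',T.T@Rc[:,0],'+y',T.T@Rc[:,1],'+z',T.T@Rc[:,2])
E
python3 -c "
from s import *;st();print(T)
x=X
for w in([.3,.05,.5],[.2,.35,.5],[-.1,.55,.45],[-.17,.8,.42]):
    print(w,1000*T.T@(np.array(w)-x));x=np.array(w)"
```

```text
t 3.1 q [-1.433 -0.307  1.524 -0.039  2.035 -1.673] X [ 0.153 -0.326  0.506] case [-0.361  0.435  0.506] F [-0.239 -0.463 -0.278] 0.00104645510655858
T in case (cols=x,y,z tool)
 [[ 0.993  0.009  0.114]
 [ 0.006 -1.     0.026]
 [ 0.114 -0.025 -0.993]]
unit case moves in tool axes: +x [0.993 0.009 0.114] +y [ 0.006 -1.     0.026] +z [ 0.114 -0.025 -0.993]
[[-0.22   0.974 -0.05 ]
 [ 0.969  0.224  0.105]
 [ 0.114 -0.025 -0.993]]
[0.3, 0.05, 0.5] [331.157 227.974  37.801]
[0.2, 0.35, 0.5] [312.657 -30.16   36.552]
[-0.1, 0.55, 0.45] [ 254.099 -246.179   85.611]
[-0.17, 0.8, 0.42] [254.202 -11.396  59.594]
```

>>> servo_tool([
  [[47, 33, 5], 0, 0],
  [[47, 33, 5], 0, 0],
  [[47, 33, 5], 0, 0],
  [[47, 33, 5], 0, 0],
  [[47, 33, 5], 0, 0],
  [[47, 33, 5], 0, 0],
  [[47, 33, 5], 0, 0],
  [[52, -5, 6], 0, 0],
  [[52, -5, 6], 0, 0],
  [[52, -5, 6], 0, 0],
  [[52, -5, 6], 0, 0],
  [[52, -5, 6], 0, 0],
  [[52, -5, 6], 0, 0],
  [[42, -41, 10], 0, 0],
  [[42, -41, 10], 0, 0],
  [[42, -41, 10], 0, 0],
  [[42, -41, 10], 0, 0],
  [[42, -41, 10], 0, 0],
  [[42, -41, 10], 0, 0],
])

```text
time_s: 5.48
eef_pos: [-0.0914, 0.5451, 0.476]
eef_rot: [-0.052, 0.624, 0.779, 0.026]
wrist_force: [0.6, 0.1, 1.0]
opening: -0.002
grasp_force: 0.0
```

```bash
python3 -c "
from s import *;st()"
```

```text
t 5.47 q [ 1.488 -0.037  1.351  0.058  1.727  1.28 ] X [-0.091  0.545  0.476] case [0.542 0.485 0.476] F [0.59  0.078 0.976] -0.001502166965599325
T in case (cols=x,y,z tool)
 [[ 0.994  0.004  0.112]
 [ 0.001 -1.     0.025]
 [ 0.112 -0.025 -0.993]]
unit case moves in tool axes: +x [0.994 0.004 0.112] +y [ 0.001 -1.     0.025] +z [ 0.112 -0.025 -0.993]
```

>>> servo_tool([
  [[58, 0, 6], 0, 0],
  [[58, 0, 6], 0, 0],
  [[58, 0, 6], 0, 0],
  [[58, 0, 6], 0, 0],
  [[58, 0, 6], 0, 0],
  [[58, 0, 6], 0, 0],
  [[50, 0, 5], 0, 0],
  [[50, 0, 5], 0, 0],
  [[50, 0, 5], 0, 0],
  [[50, 0, 5], 0, 0],
  [[50, 0, 5], 0, 0],
])

```text
time_s: 6.85
eef_pos: [-0.1828, 0.9282, 0.4017]
eef_rot: [-0.12, 0.62, 0.771, 0.083]
wrist_force: [-0.5, 0.1, 0.6]
opening: -0.0
grasp_force: 0.0
```

```bash
python3 -c "
from s import *;st()"
```

```text
t 6.85 q [1.616 0.876 0.299 0.069 1.682 1.417] X [-0.183  0.928  0.402] case [0.936 0.492 0.402] F [-0.534  0.096  0.568] -0.00029614638013495076
T in case (cols=x,y,z tool)
 [[ 0.958  0.002  0.288]
 [-0.004 -1.     0.02 ]
 [ 0.288 -0.02  -0.957]]
unit case moves in tool axes: +x [0.958 0.002 0.288] +y [-0.004 -1.     0.02 ] +z [ 0.288 -0.02  -0.957]
```

>>> servo_tool([
  [[60, 0, 5], 0, 0],
  [[60, 0, 5], 0, 0],
  [[60, 0, 5], 0, 0],
  [[60, 0, 5], 0, 0],
  [[60, 0, 5], 0, 0],
  [[60, 0, 5], 0, 0],
])

```text
time_s: 7.6
eef_pos: [-0.2068, 1.011, 0.3991]
eef_rot: [-0.209, 0.606, 0.751, 0.158]
wrist_force: [-0.1, -0.0, 0.6]
opening: -0.002
grasp_force: 0.0
```

```bash
python3 -c "
from s import *;st()"
```

```text
t 7.6 q [1.628 0.916 0.299 0.096 1.406 1.424] X [-0.207  1.011  0.399] case [1.022 0.497 0.399] F [-0.132 -0.004  0.579] -0.002099621728561061
T in case (cols=x,y,z tool)
 [[ 0.863  0.     0.506]
 [-0.008 -1.     0.014]
 [ 0.506 -0.016 -0.863]]
unit case moves in tool axes: +x [0.863 0.    0.506] +y [-0.008 -1.     0.014] +z [ 0.506 -0.016 -0.863]
```

>>> servo_tool([
  [[60, 0, 5], 0, 0],
  [[60, 0, 5], 0, 0],
  [[60, 0, 5], 0, 0],
  [[60, 0, 5], 0, 0],
])

```text
time_s: 8.1
eef_pos: [-0.2163, 1.0461, 0.4441]
eef_rot: [-0.268, 0.591, 0.732, 0.207]
wrist_force: [0.3, 0.1, 0.7]
opening: -0.002
grasp_force: 0.0
```

```bash
python3 -c "
from s import *;st()
x=X
for w in([-.1,.55,.5],[.2,.35,.5],[.38,-.08,.48],):
    print(w,1000*T.T@(np.array(w)-x));x=np.array(w)"
```

```text
t 8.1 q [1.63  0.898 0.299 0.116 1.264 1.423] X [-0.216  1.046  0.444] case [1.058 0.499 0.444] F [0.309 0.052 0.747] -0.0015158289589586199
T in case (cols=x,y,z tool)
 [[ 0.771 -0.001  0.637]
 [-0.01  -1.     0.01 ]
 [ 0.637 -0.014 -0.771]]
unit case moves in tool axes: +x [ 0.771 -0.001  0.637] +y [-0.01 -1.    0.01] +z [ 0.637 -0.014 -0.771]
[-0.1, 0.55, 0.5] [-357.06     6.249 -367.766]
[0.2, 0.35, 0.5] [-197.946  250.017 -168.253]
[0.38, -0.08, 0.48] [-365.476   83.721 -277.702]
```

>>> servo_tool([
  [[-40, 1, -41], 0, 40],
  [[-40, 1, -41], 0, 40],
  [[-40, 1, -41], 0, 40],
  [[-40, 1, -41], 0, 40],
  [[-40, 1, -41], 0, 40],
  [[-40, 1, -41], 0, 40],
  [[-40, 1, -41], 0, 40],
  [[-40, 1, -41], 0, 40],
  [[-40, 1, -41], 0, 40],
  [[-33, 42, -28], 0, 40],
  [[-33, 42, -28], 0, 40],
  [[-33, 42, -28], 0, 40],
  [[-33, 42, -28], 0, 40],
  [[-33, 42, -28], 0, 40],
  [[-33, 42, -28], 0, 40],
])

```text
time_s: 9.98
eef_pos: [0.2025, 0.3614, 0.5008]
eef_rot: [-0.266, 0.592, 0.732, 0.208]
wrist_force: [0.3, 0.8, -0.5]
opening: 0.47
grasp_force: 0.0
```

```bash
cat >>s.py <<'E'
def tgt(lx,y,lz,a=.9,back=0):
    c,s=np.cos(a),np.sin(a)
    C=np.array([.0925+lx*c+lz*s,y,.1225-lx*s+lz*c])
    return toworld(C,p)-back*T[:,2]
def legs(ws):
    x=X
    for w in ws:
        w=np.array(w);print('->',w,tocase(w[None],p)[0],'mm',(1000*T.T@(w-x)).round(1));x=w
E
python3 -c "
from s import *;st();legs([[.38,-.08,.48],tgt(-.185,-.1,-.025,back=.13)])"
```

```text
t 9.97 q [ 0.161 -0.593  1.854  0.721  1.849  0.167] X [0.203 0.361 0.501] case [0.299 0.238 0.501] F [ 0.257  0.767 -0.52 ] 0.4704965792648431
T in case (cols=x,y,z tool)
 [[ 0.772 -0.003  0.636]
 [-0.008 -1.     0.006]
 [ 0.636 -0.01  -0.772]]
unit case moves in tool axes: +x [ 0.772 -0.003  0.636] +y [-0.008 -1.     0.006] +z [ 0.636 -0.01  -0.772]
-> [ 0.38 -0.08  0.48] [-0.17  0.16  0.48] mm [-374.8   79.6 -282.8]
-> [0.624 0.021 0.352] [-0.125 -0.101  0.352] mm [-43.9 261.5 126.1]
```

>>> servo_tool([
  [[-47, 10, -35], 0, 40],
  [[-47, 10, -35], 0, 40],
  [[-47, 10, -35], 0, 40],
  [[-47, 10, -35], 0, 40],
  [[-47, 10, -35], 0, 40],
  [[-47, 10, -35], 0, 40],
  [[-47, 10, -35], 0, 40],
  [[-47, 10, -35], 0, 40],
  [[-9, 52, 25], 0, 40],
  [[-9, 52, 25], 0, 40],
  [[-9, 52, 25], 0, 40],
  [[-9, 52, 25], 0, 40],
  [[-9, 52, 25], 0, 40],
  [[0, 0, 0], 0, 40],
])

```text
time_s: 11.72
eef_pos: [0.623, 0.0237, 0.3427]
eef_rot: [-0.27, 0.591, 0.732, 0.205]
wrist_force: [-0.3, -0.4, -0.5]
opening: 0.467
grasp_force: 0.0
```

```bash
python3 - <<'E'
from s import *;import cv2
st();legs([tgt(-.185,-.1,-.03,back=.05),tgt(-.185,-.1,-.03),tgt(-.185,-.1,-.02)])
ims=[]
for n,(r,c) in {'side':(100,190),'wrist':(0,0),'top':(100,150)}.items():
    k=ctrl.camera(n);np.savez(n+'1.npz',**k)
    im=k['color'][:,:,::-1]
    ims.append(cv2.resize(im if n=='wrist' else im[r:r+150,c:c+200],(400,300)))
cv2.imwrite('pics/a.png',np.vstack([np.hstack(ims[:2]),np.hstack([ims[2],ims[2]*0])]))
E
```

```text
t 11.72 q [-0.429  0.419  1.22   0.561  1.921 -0.558] X [0.623 0.024 0.343] case [-0.122 -0.1    0.343] F [-0.273 -0.409 -0.456] 0.4673488859024262
T in case (cols=x,y,z tool)
 [[ 0.77   0.001  0.638]
 [-0.011 -1.     0.015]
 [ 0.638 -0.019 -0.77 ]]
unit case moves in tool axes: +x [0.77  0.001 0.638] +y [-0.011 -1.     0.015] +z [ 0.638 -0.019 -0.77 ]
-> [0.614 0.066 0.287] [-0.078 -0.101  0.287] mm [-1.7  1.9 70.5]
-> [0.607 0.097 0.249] [-0.046 -0.1    0.249] mm [ 0. -0. 50.]
-> [0.605 0.105 0.255] [-0.038 -0.1    0.255] mm [10.  -0.1  0.2]
```

View pics/a.png

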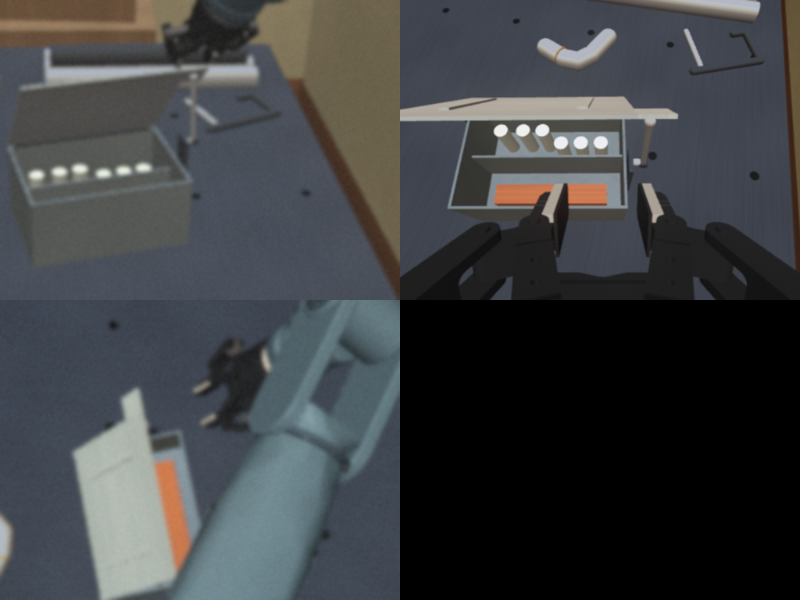

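```bash
python3 - <<'E'
from s import *
k=np.load('wrist1.npz');W,u,v=cloud(k)
print('cam in tool mm',1000*T.T@(-k['R'].T@k['t']-X))
C=tocase(W-[0,0,.0025],p);t=1000*(W-X)@T
L=tolid(C,.9)
# pads/fingers: near points
for name,m in (('fing',(t[:,2]<30)&(t[:,2]>-60)),):
    q=t[m];
    for z in range(-60,30,10):
        s=q[(q[:,2]>z)&(q[:,2]<=z+10)]
        if len(s):
            for sg in(-1,1):
                r=s[s[:,1]*sg>0]
                if len(r):print(z,sg,len(r),'x',np.percentile(r[:,0],[2,98]),'|y|',np.percentile(sg*r[:,1],[2,98]))
m=(abs(C[:,0]+.0375)<.02)&(C[:,1]<-.136)&(C[:,1]>-.16)&(C[:,2]>.185)&(C[:,2]<.262)
print('prop',m.sum(),np.median(C[m],0));z=C[m]
for a in(.19,.21,.23,.25):
    r=z[abs(z[:,2]-a)<.01];print(a,len(r),r.mean(0) if len(r) else'')
m=(abs(L[:,2])<.012)&(L[:,0]<-.05)&(L[:,0]>-.23)&(abs(L[:,1])<.17)
print('lid lz by lx');[print(a,np.median(L[m&(abs(L[:,0]-a)<.01)],0),(m&(abs(L[:,0]-a)<.01)).sum()) for a in(-.21,-.17,-.1)]
# side camera ear/lid refit
ws=[]
for n in('side','top'):
    W,u,v=cloud(np.load(n+'0.npz'));C=tocase(W-[0,0,.0025],p);L=tolid(C,.9)
    m=(abs(L[:,2]-.002)<.02)&(L[:,0]<-.05)&(L[:,0]>-.21)&(abs(L[:,1])<.11);L=L[m]
    print(n,len(L),np.median(L[:,2]),np.polyfit(L[:,0],L[:,2],1))
E
```

```text
cam in tool mm [  69.047    2.182 -146.335]
-60 -1 2715 x [-11.036  12.116] |y| [19.164 49.867]
-60 1 2876 x [-11.635  12.043] |y| [23.112 53.863]
-50 -1 900 x [-11.075  11.911] |y| [17.954 38.7  ]
-50 1 921 x [-11.124  11.879] |y| [21.845 42.878]
-40 -1 620 x [-11.419   9.91 ] |y| [17.921 31.085]
-40 1 607 x [-11.376   9.931] |y| [21.771 34.807]
-30 -1 548 x [-11.15    9.852] |y| [17.961 31.187]
-30 1 567 x [-11.06    9.844] |y| [21.744 35.151]
-20 -1 426 x [-11.341   9.905] |y| [17.967 30.962]
-20 1 420 x [-11.512   9.855] |y| [21.729 34.689]
-10 -1 80 x [-11.571   9.664] |y| [18.027 23.525]
-10 1 85 x [-11.236   9.476] |y| [21.704 28.023]
prop 323 [-0.039 -0.147  0.23 ]
0.19 47 [-0.038 -0.15   0.192]
0.21 72 [-0.038 -0.149  0.21 ]
0.23 89 [-0.038 -0.147  0.23 ]
0.25 107 [-0.038 -0.146  0.251]
lid lz by lx
-0.21 [-0.216 -0.047  0.003] 3195
-0.17 [-0.171 -0.009  0.004] 1015
-0.1 [-0.101 -0.005  0.004] 450
side 1346 -0.0008802842284774598 [ 0.    -0.001]
top 1959 0.003872731114871358 [0.003 0.004]
```

```bash
python3 - <<'E'
from s import *
k=np.load('wrist1.npz')
o0=X
for z in(-40,-20,-10,0,10,16,22):
    for y in(-20,20):
        w=X+T@(np.array([10,y,z])/1000);c=k['R']@w+k['t'];u=k['fx']*c[0]/c[2]+k['cx'];v=k['fy']*c[1]/c[2]+k['cy']
        print(z,y,round(u),round(v),'depth',c[2].round(3),'map',k['z_map'][int(round(v)),int(round(u))])
E
```

```text
-40 -20 196 268 depth 0.119 map 0.119482666
-40 20 312 268 depth 0.118 map 0.131557
-20 -20 205 244 depth 0.138 map 0.13907577
-20 20 305 244 depth 0.138 map 0.15128194
-10 -20 209 234 depth 0.147 map 0.14840254
-10 20 302 234 depth 0.147 map 0.5215249
0 -20 212 225 depth 0.157 map 0.52509016
0 20 299 225 depth 0.157 map 0.52622706
10 -20 215 217 depth 0.167 map 0.5065699
10 20 297 217 depth 0.167 map 0.35039026
16 -20 216 213 depth 0.172 map 0.49107075
16 20 296 213 depth 0.172 map 0.3529393
22 -20 218 209 depth 0.178 map 0.47491765
22 20 295 209 depth 0.178 map 0.3553904
```

```bash
python3 - <<'E'
from s import *;st()
k=ctrl.camera('wrist');W,u,v=cloud(k);o=ctrl.get_obs();X=np.array(o['eef_pos']);print(X)
t=1000*(W-X)@T;m=(abs(t[:,0])<20)&(abs(t[:,1])<60)&(t[:,2]<40)
for sg in(-1,1):
    q=t[m&(t[:,1]*sg>0)];print(np.percentile(q[:,2],[90,99,99.9,100]),q[q[:,2].argsort()[-5:]])
print('cam',1000*T.T@(-k['R'].T@k['t']-X))
E
```

```text
t 11.88 q [-0.433  0.41   1.22   0.561  1.923 -0.559] X [0.622 0.022 0.348] case [-0.123 -0.098  0.348] F [-0.856 -0.213  0.155] 0.46686810524828076
T in case (cols=x,y,z tool)
 [[ 0.773 -0.001  0.634]
 [-0.009 -1.     0.01 ]
 [ 0.634 -0.013 -0.773]]
unit case moves in tool axes: +x [ 0.773 -0.001  0.634] +y [-0.009 -1.     0.01 ] +z [ 0.634 -0.013 -0.773]
[0.622 0.021 0.349]
[-44.748 -15.393  -9.695  -6.929] [[  1.71  -18.672  -8.281]
 [  2.357 -18.735  -7.586]
 [  3.813 -18.688  -7.549]
 [  3.254 -18.725  -7.404]
 [  2.535 -18.809  -6.929]]
[-44.765 -15.419  -9.548  -7.151] [[ 3.157 21.2   -8.221]
 [ 3.834 21.255 -7.583]
 [ 0.366 21.388 -7.552]
 [ 1.356 21.351 -7.549]
 [ 3.138 21.336 -7.151]]
cam [  70.245    1.009 -148.377]
```

```bash
python3 - <<'E'
from s import *;st()
legs([tgt(-.185,-.1,-.03,back=.05),tgt(-.172,-.1,-.027),tgt(-.172,-.1,-.014)])
k=np.load('wrist1.npz');W,u,v=cloud(k);t=1000*(W-X)@T;m=(abs(t[:,0])>15)&(abs(t[:,0])<60)&(abs(t[:,1])<70)&(t[:,2]<0)
print(m.sum(),t[m][t[m][:,2].argsort()[-5:]] if m.any() else '')
E
```

```text
t 11.93 q [-0.433  0.408  1.221  0.561  1.923 -0.559] X [0.622 0.021 0.349] case [-0.124 -0.098  0.349] F [ 0.35   0.664 -0.044] 0.4669280257928673
T in case (cols=x,y,z tool)
 [[ 0.773 -0.002  0.634]
 [-0.009 -1.     0.008]
 [ 0.634 -0.012 -0.773]]
unit case moves in tool axes: +x [ 0.773 -0.002  0.634] +y [-0.009 -1.     0.008] +z [ 0.634 -0.012 -0.773]
-> [0.614 0.067 0.287] [-0.078 -0.1    0.287] mm [-3.2  2.8 76.4]
-> [0.605 0.108 0.24 ] [-0.036 -0.1    0.24 ] mm [ 2.8  0.1 63. ]
-> [0.602 0.118 0.249] [-0.025 -0.1    0.249] mm [13.  -0.1  0.2]
4960 [[ 15.13  -14.811 -68.561]
 [ 15.075 -16.389 -68.488]
 [ 15.13   19.991 -68.44 ]
 [ 15.124  20.512 -68.431]
 [ 15.112  20.775 -68.412]]
```

>>> servo_tool([
  [[-1, 1, 25], 0, 40],
  [[-1, 1, 25], 0, 40],
  [[-1, 1, 26], 0, 40],
  [[0, 0, 20], 0, 40],
  [[1, 0, 18], 0, 40],
  [[1, 0, 16], 0, 40],
  [[1, 0, 12], 0, 40],
  [[0, 0, 0], 0, 40],
  [[0, 0, 0], 0, 40],
])

```text
time_s: 13.05
eef_pos: [0.6043, 0.11, 0.2376]
eef_rot: [-0.267, 0.592, 0.732, 0.206]
wrist_force: [1.0, -0.5, 1.2]
opening: 0.47
grasp_force: 0.0
```

```bash
python3 - <<'E'
from s import *;import cv2
st();print('lid',1000*tolid(tocase(X[None]-[0,0,.0025],p),.9))
k=ctrl.camera('wrist');s=ctrl.camera('side');np.savez('wrist2.npz',**k)
cv2.imwrite('pics/b.png',np.hstack([cv2.resize(s['color'][80:200,180:340,::-1],(400,300)),cv2.resize(k['color'][:,:,::-1],(400,300))]))
legs([tgt(-.168,-.1,-.014)])
E
```

```text
t 13.05 q [-0.319  0.417  1.436  0.575  1.676 -0.583] X [0.604 0.11  0.238] case [-0.033 -0.1    0.238] F [ 0.99  -0.543  1.244] 0.4703590951963622
T in case (cols=x,y,z tool)
 [[ 0.773 -0.001  0.635]
 [-0.01  -1.     0.01 ]
 [ 0.635 -0.014 -0.772]]
unit case moves in tool axes: +x [ 0.773 -0.001  0.635] +y [-0.01 -1.    0.01] +z [ 0.635 -0.014 -0.772]
lid [[-168.342 -100.28   -26.904]]
-> [0.602 0.12  0.245] [-0.023 -0.1    0.245] mm [12.9 -0.4  0.6]
```

View pics/b.png

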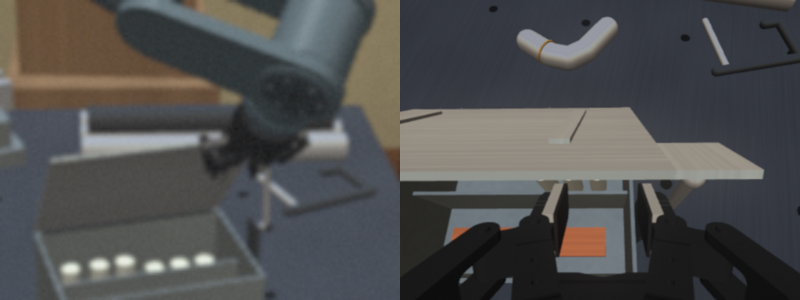

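>>> servo_tool([
  [[5, 0, 0], 0, 40],
  [[4, 0, 0], 0, 40],
  [[3, 0, 0], 0, 40],
  [[0, 0, 0], 0, 40],
  [[0, 0, 0], 0, 40],
])

```text
time_s: 13.78
eef_pos: [0.602, 0.1193, 0.2449]
eef_rot: [-0.267, 0.592, 0.732, 0.206]
wrist_force: [-0.0, -1.6, -0.2]
opening: 0.469
grasp_force: 0.0
```

```bash
python3 - <<'E'
from s import *
st();print('lid',1000*tolid(tocase(X[None]-[0,0,.0025],p),.9))
k=ctrl.camera('side');W,u,v=cloud(k);C=tocase(W-[0,0,.0025],p);L=tolid(C,.9)
m=(abs(L[:,2]-.002)<.02)&(L[:,0]<-.05)&(L[:,0]>-.2)&(abs(L[:,1])<.06);L=L[m];print(len(L),np.polyfit(L[:,0],L[:,2],1))
E
```

```text
t 13.78 q [-0.306  0.403  1.44   0.58   1.679 -0.567] X [0.602 0.119 0.245] case [-0.024 -0.1    0.245] F [-0.038 -1.63  -0.16 ] 0.4693693332663317
T in case (cols=x,y,z tool)
 [[ 0.772 -0.001  0.635]
 [-0.01  -1.     0.011]
 [ 0.635 -0.015 -0.772]]
unit case moves in tool axes: +x [ 0.772 -0.001  0.635] +y [-0.01  -1.     0.011] +z [ 0.635 -0.015 -0.772]
lid [[-168.024 -100.078  -14.905]]
672 [ 0.001 -0.001]
```

>>> servo_tool([
  [[1, 4, 0], 0, 40],
  [[0, 6, 0], 0, 40],
  [[0, 6, 0], 0, 40],
  [[0, 6, 0], 0, 40],
  [[0, 6, 0], 0, 40],
  [[0, 6, 0], 0, 40],
  [[0, 5, 0], 0, 40],
  [[0, 4, 0], 0, 40],
  [[0, 0, 0], 0, 40],
  [[0, 0, 0], 0, 40],
])

```text
time_s: 15.08
eef_pos: [0.644, 0.1292, 0.2449]
eef_rot: [-0.267, 0.592, 0.732, 0.206]
wrist_force: [1.1, -1.0, -1.1]
opening: 0.468
grasp_force: 0.0
```

```bash
python3 - <<'E'
from s import *;import cv2
st();print('lid',1000*tolid(tocase(X[None]-[0,0,.0025],p),.9))
k=ctrl.camera('side');W,u,v=cloud(k);C=tocase(W-[0,0,.0025],p);L=tolid(C,.9)
m=(abs(L[:,2]-.002)<.03)&(L[:,0]<-.05)&(L[:,0]>-.2)&(abs(L[:,1])<.06);L=L[m];print(len(L),np.polyfit(L[:,0],L[:,2],1))
w=ctrl.camera('wrist')
cv2.imwrite('pics/c.png',np.hstack([cv2.resize(k['color'][80:200,180:340,::-1],(400,300)),cv2.resize(w['color'][:,:,::-1],(400,300))]))
E
```

```text
t 15.07 q [-0.274  0.488  1.32   0.593  1.69  -0.522] X [0.644 0.129 0.245] case [-0.023 -0.143  0.245] F [ 1.112 -1.019 -1.137] 0.46751134047566106
T in case (cols=x,y,z tool)
 [[ 0.772 -0.001  0.635]
 [-0.01  -1.     0.01 ]
 [ 0.635 -0.014 -0.772]]
unit case moves in tool axes: +x [ 0.772 -0.001  0.635] +y [-0.01 -1.    0.01] +z [ 0.635 -0.014 -0.772]
lid [[-167.67  -143.178  -14.361]]
649 [ 0.015 -0.001]
```

View pics/c.png

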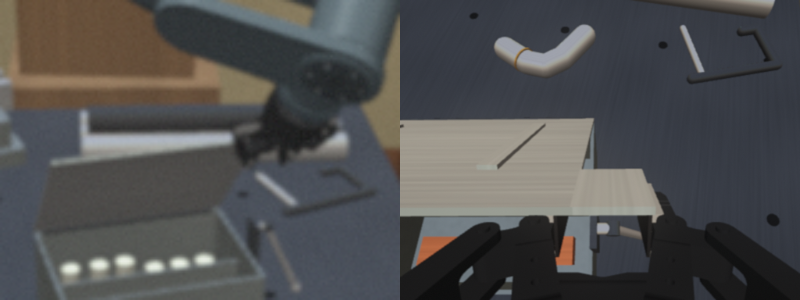

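```bash
cat >>s.py <<'E'
def plan(th,zeta,w=.0112,q=1):
    Rc=Ro.from_euler('z',p[2]).as_matrix();Tc=Rc.T@T
    n=Tc[:,0];d=Tc[:,2];x=tocase(X[None],p)[0];y=x[1]
    for a,z in zip(th,zeta):
        g=np.array([.0925-.22*np.cos(a),y,.1225+.22*np.sin(a)])-w*n+d*z
        s=Tc.T@(g-x);s=np.round(s*1000*q)/q;x=x+Tc@s/1000;print(round(a,3),round(z,3),s,x)
E
python3 - <<'E'
from s import *;st()
th=np.r_[.87,.84,.79,np.arange(.73,.29,-.06),.3]
plan(th,np.interp(th,[.3,.5,.88],[.030,.044,.052]))
E
```

```text
t 15.18 q [-0.274  0.488  1.32   0.593  1.69  -0.522] X [0.644 0.129 0.245] case [-0.023 -0.143  0.245] F [ 0.672 -1.462 -0.898] 0.46808252218686175
T in case (cols=x,y,z tool)
 [[ 0.772 -0.001  0.635]
 [-0.01  -1.     0.01 ]
 [ 0.635 -0.014 -0.772]]
unit case moves in tool axes: +x [ 0.772 -0.001  0.635] +y [-0.01 -1.    0.01] +z [ 0.635 -0.014 -0.772]
0.87 0.052 [-3. -1. -0.] [-0.025 -0.142  0.243]
0.84 0.051 [-6.  0. -1.] [-0.031 -0.142  0.24 ]
0.79 0.05 [-11.   1.  -0.] [-0.039 -0.143  0.233]
0.73 0.049 [-13.  -0.   0.] [-0.049 -0.143  0.225]
0.67 0.048 [-13.  -0.   1.] [-0.058 -0.143  0.216]
0.61 0.046 [-13.   0.   2.] [-0.067 -0.142  0.206]
0.55 0.045 [-13.   0.   3.] [-0.075 -0.142  0.195]
0.49 0.043 [-12.   0.   3.] [-0.083 -0.142  0.185]
0.43 0.039 [-12.   1.   1.] [-0.091 -0.143  0.177]
0.37 0.035 [-12.  -0.   2.] [-0.099 -0.143  0.168]
0.31 0.031 [-11.  -0.   3.] [-0.106 -0.143  0.159]
0.3 0.03 [-2. -0.  0.] [-0.108 -0.143  0.157]
```

>>> servo_tool([
  [[0, 0, 0], 0, 40],
  [[0, 0, 0], 0, 40],
  [[-3, 0, 0], 0, 40],
  [[-6, 0, -1], 0, 40],
  [[-11, 0, 0], 0, 40],
  [[-13, 0, 0], 0, 40],
  [[-13, 0, 1], 0, 40],
  [[-13, 0, 2], 0, 40],
  [[-13, 0, 3], 0, 40],
  [[-12, 0, 3], 0, 40],
  [[-12, 0, 1], 0, 40],
  [[-11, 0, 2], 0, 40],
  [[-8, 0, 3], 0, 40],
  [[-4, 0, 0], 0, 40],
  [[0, 0, 0], 0, 40],
  [[0, 0, 0], 0, 40],
])

```text
time_s: 17.18
eef_pos: [0.6605, 0.0479, 0.1588]
eef_rot: [-0.267, 0.592, 0.732, 0.206]
wrist_force: [-1.0, -0.7, -1.1]
opening: 0.467
grasp_force: 1.2
```

```bash
python3 - <<'E'
from s import *;import cv2
st()
k=ctrl.camera('side');W,u,v=cloud(k);C=tocase(W-[0,0,.0025],p)
w=ctrl.camera('wrist')
cv2.imwrite('pics/d.png',np.hstack([cv2.resize(k['color'][80:230,180:380,::-1],(400,300)),cv2.resize(w['color'][:,:,::-1],(400,300))]))
W,u,v=cloud(w);C=np.vstack([C,tocase(W-[0,0,.0025],p)])
m=(abs(C[:,1])<.11)&(C[:,0]>-.11)&(C[:,0]<.05)&(C[:,2]>.13)&(C[:,2]<.3);C=C[m]
a=np.arctan2(C[:,2]-.12,.0925-C[:,0]);print('theta',len(a),np.percentile(a,[10,50,90]))
th=np.r_[.27,.24,.21,.18,.155,.13,.11,.09,.07,.05,.03,.01,-.01,-.03,-.05]
plan(th,np.interp(th,[0,.3],[.022,.030]))
E
```

```text
t 17.18 q [-0.376  0.637  1.281  0.549  1.65  -0.665] X [0.66  0.048 0.159] case [-0.106 -0.142  0.159] F [-1.047 -0.74  -1.129] 0.4665954810458214
T in case (cols=x,y,z tool)
 [[ 0.773 -0.001  0.635]
 [-0.01  -1.     0.011]
 [ 0.635 -0.014 -0.772]]
unit case moves in tool axes: +x [ 0.773 -0.001  0.635] +y [-0.01  -1.     0.011] +z [ 0.635 -0.014 -0.772]
theta 39382 [0.314 0.319 0.338]
0.27 0.029 [-8. -0.  3.] [-0.11  -0.142  0.151]
0.24 0.028 [-5. -0.  3.] [-0.112 -0.142  0.146]
0.21 0.028 [-5. -0.  4.] [-0.113 -0.141  0.14 ]
0.18 0.027 [-5. -0.  3.] [-0.115 -0.141  0.134]
0.155 0.026 [-4.  0.  3.] [-0.117 -0.141  0.129]
0.13 0.025 [-4.  0.  3.] [-0.118 -0.141  0.124]
0.11 0.025 [-4.  0.  2.] [-0.12  -0.141  0.12 ]
0.09 0.024 [-3.  0.  3.] [-0.12  -0.141  0.116]
0.07 0.024 [-3.  0.  3.] [-0.12  -0.141  0.112]
0.05 0.023 [-3.  0.  2.] [-0.121 -0.141  0.108]
0.03 0.023 [-3.  0.  3.] [-0.122 -0.141  0.104]
0.01 0.022 [-3.  1.  3.] [-0.122 -0.142  0.1  ]
-0.01 0.022 [-2. -0.  3.] [-0.122 -0.142  0.096]
-0.03 0.022 [-3. -0.  4.] [-0.122 -0.142  0.091]
-0.05 0.022 [-3. -0.  3.] [-0.122 -0.142  0.087]
```

View pics/d.png

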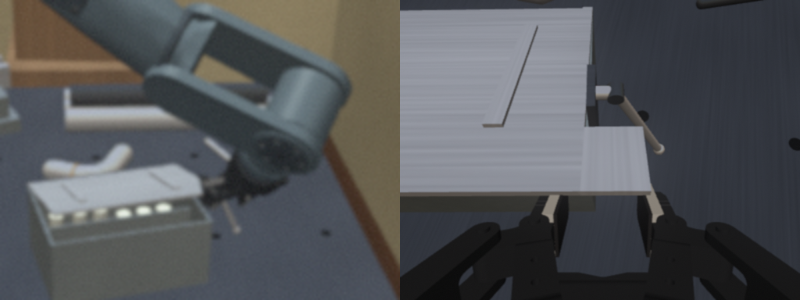

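>>> servo_tool([
  [[-8, 0, 3], 0, 40],
  [[-5, 0, 3], 0, 40],
  [[-5, 0, 4], 0, 40],
  [[-5, 0, 3], 0, 40],
  [[-4, 0, 3], 0, 40],
  [[-4, 0, 3], 0, 40],
  [[-4, 0, 3], 0, 40],
  [[-3, 0, 3], 0, 40],
  [[-3, 0, 3], 0, 40],
  [[-3, 0, 3], 0, 40],
  [[-3, 0, 3], 0, 40],
  [[-3, 0, 3], 0, 40],
  [[-2, 0, 3], 0, 40],
  [[-3, 0, 4], 0, 40],
  [[-3, 0, 3], 0, 40],
  [[-3, 0, 2], 0, 40],
  [[0, 0, 0], 0, 40],
])

```text
time_s: 19.4
eef_pos: [0.6626, 0.0321, 0.0815]
eef_rot: [-0.268, 0.592, 0.732, 0.206]
wrist_force: [0.9, 0.0, 0.3]
opening: 0.47
grasp_force: 0.0
```

```bash
python3 - <<'E'
from s import *
st()
k=ctrl.camera('side');W,u,v=cloud(k);C=tocase(W-[0,0,.0025],p)
m=(abs(C[:,1])<.11)&(C[:,0]>-.1)&(C[:,0]<.08)&(C[:,2]>.1)&(C[:,2]<.3);C=C[m]
print(len(C),np.polyfit(C[:,0],C[:,2],1),'0=shut slope')
E
```

```text
t 19.4 q [-0.396  0.744  1.283  0.539  1.568 -0.735] X [0.663 0.032 0.082] case [-0.122 -0.14   0.082] F [0.852 0.02  0.265] 0.4700805487123544
T in case (cols=x,y,z tool)
 [[ 0.772 -0.001  0.636]
 [-0.01  -1.     0.011]
 [ 0.636 -0.015 -0.772]]
unit case moves in tool axes: +x [ 0.772 -0.001  0.636] +y [-0.01  -1.     0.011] +z [ 0.636 -0.015 -0.772]
1963 [-0.002  0.121] 0=shut slope
```

Lid is shut and the finger is clear below; withdraw straight back along the fingers.

>>> servo_tool([
  [[-4, 0, -8], 0, 40],
  [[0, 0, -20], 0, 40],
  [[0, 0, -30], 0, 40],
  [[0, 0, -35], 0, 40],
  [[0, 0, -35], 0, 40],
  [[0, 0, -20], 0, 40],
  [[0, 0, 0], 0, 40],
  [[0, 0, 0], 0, 40],
  [[0, 0, 0], 0, 40],
])

```text
time_s: 20.58
eef_pos: [0.6845, -0.0612, 0.1922]
eef_rot: [-0.269, 0.591, 0.732, 0.206]
wrist_force: [-0.4, 0.8, -0.6]
opening: 0.471
grasp_force: 0.0
```

```bash
python3 - <<'E'
from s import *;import cv2
st()
k=ctrl.camera('side');W,u,v=cloud(k);C=tocase(W-[0,0,.0025],p)
m=(abs(C[:,1])<.11)&(C[:,0]>-.1)&(C[:,0]<.08)&(C[:,2]>.1)&(C[:,2]<.3);C=C[m]
print(len(C),np.polyfit(C[:,0],C[:,2],1))
cv2.imwrite('pics/e.png',k['color'][:,:,::-1])
E
```

```text
t 20.57 q [-0.496  0.718  1.082  0.509  1.813 -0.704] X [ 0.684 -0.061  0.192] case [-0.218 -0.142  0.192] F [-0.38   0.773 -0.57 ] 0.47116112602433324
T in case (cols=x,y,z tool)
 [[ 0.771  0.     0.637]
 [-0.011 -1.     0.013]
 [ 0.637 -0.017 -0.771]]
unit case moves in tool axes: +x [0.771 0.    0.637] +y [-0.011 -1.     0.013] +z [ 0.637 -0.017 -0.771]
1963 [-0.001  0.121]
```

View pics/e.png

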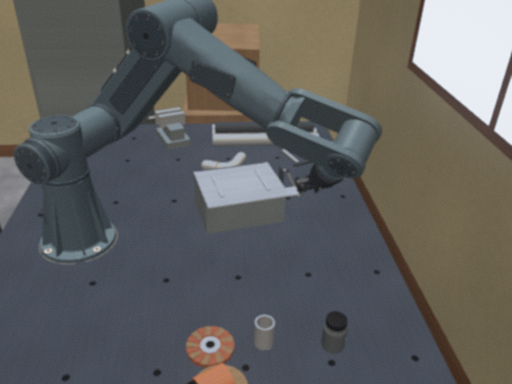

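```bash
python3 -c "
from bench import ctrl;print(ctrl.hand_in())"
```

```text
the job is handed in; nothing more can be done
None
```

The prop was folded down and the lid was caught on the fingers at about 0.885 rad. It was lowered until shut, the hand is clear, and the job is handed in; `hand_in()` gave no verdict.

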